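# Snap the press cover shut and lock it

### The job

Close the glue-up press on the bench: lift the loose wooden cover by its bar handle, lay it on the press, and press it down evenly, keeping it about level, until all four edges have snapped fully home onto the rim. Then turn the T-shaped knob clockwise until the clamp arm stands at its stop over the cover's edge and the knob's clutch has clearly slipped. Leave the other things on the bench where they are.

Things in the scene. Friction and masses are not known exactly. Their poses are not given: they have to be found in the camera images.
- press_seat (a point): Centre of the press's mouth, level with its rim, 40 mm above the bench (fixed). The press is an open hardwood tray: outside 134 mm (its x) by 174 mm (its y), inside 110 x 150 mm, walls 12 mm. Near its corners (x 38, y 62 mm from the middle) are four double ball catches: two sprung 12 mm steel balls facing each other along y, centres 8 mm below the rim. A pedestal 66 x 60 mm, 46 mm high, with the knob adjoins its -x side.
- press: The same press: centre of its underside, on the bench; its axes are the press's axes, z up. The knob's vertical axis is at x = -100 mm, y = 0. The cover fits either way round with its y along the press's y, with about 2 mm play.
- cover_grip (a point): Grip point on the bar handle of the loose wooden press cover (about 0.24 kg), over its middle, 50 mm above its lowest point. Handle 18 mm wide (cover's x), 70 mm long (y), 38 mm high, its top 14 mm above this point. The board is 124 mm (x) by 164 mm (y), 10 mm thick: its top 24 mm, its underside 34 mm below this point. z up. Fully home, this point is 34 mm above press_seat.
- edge_front (a point): On the underside of the cover's board, 47 mm towards -x from its middle. Near its corners (x 38, y 62 mm from the middle) four steel tongues with rounded beads reach 16 mm below the underside (it lies on these on the bench). Laid on the press it rests on the ball catches, underside about 10 mm above the rim; home, the underside lies on the rim.
- edge_back (a point): On the underside of the cover's board, 47 mm towards +x from its middle. The place to press an edge is straight above its edge point, on the board's top 10 mm higher. Pressed there, the two nearest tongues snap past their balls at about 12 N while the board tilts about the far ones; all four at once need about 25 N.
- edge_left (a point): On the underside of the cover's board, 62 mm towards +y from its middle; press straight above it.
- edge_right (a point): On the underside of the cover's board, 62 mm towards -y from its middle; press straight above it.
- clamp_arm (a joint): Flat steel arm under the knob, on its axis, 52 mm to its end, 16 mm wide, 8 mm thick, underside 13.5 mm above the press rim. 0 to 0.95 rad, growing clockwise from above, turned by the knob. At 0 it points 1.3 rad anticlockwise of the press's +x, clear of the cover; at its stop, 0.95, it reaches 11 mm over the cover's edge. A cover that is not home blocks it.
- knob (a joint): Slip of the torque-limiting knob on its shaft, rad: 0 at the start; grows when the knob is turned on clockwise (from above) with the arm at its stop, the clutch slipping at about 0.22 N m (moving the arm takes 0.06 N m).
- knob_grip (a point): Where to grip the black T-shaped knob: on its vertical axis, 51.5 mm above the press rim. Its x axis lies along the grip bar: 60 mm long, 15 mm wide, top 13 mm above this point; the round flange (46 mm across) under the bar is 23 mm below it. With no slip the bar is in line with the clamp arm.
- chisel_a_mid (a point): Bystander: wooden-handled bench chisel, 235 mm long, 28 mm thick, lying flat; this point is at its middle. To be left alone.
- chisel_b_mid (a point): Bystander: shorter chisel with a yellow plastic handle, 200 mm long, lying flat; this point is at its middle. To be left alone.
- glue_mid (a point): Bystander: white glue bottle with an orange cap, standing, 60 mm across, 160 mm tall; this point is at its middle. To be left alone.
- tape_mid (a point): Bystander: roll of blue masking tape lying flat, 100 mm across, 24 mm high; this point is at its middle. To be left alone.
- offcut_mid (a point): Bystander: hardwood offcut 60 x 34 x 30 mm lying beside the press's knob pedestal; this point is at its middle. To be left alone.
- knife_mid (a point): Bystander: slim aluminium marquetry knife, 130 mm long, 12 mm thick, lying in front of the cover; this point is at its middle. To be left alone.
- block_mid (a point): Bystander: dark wooden sanding block 90 x 60 x 45 mm; this point is at its middle. To be left alone.
Things that resemble listed ones, but are neither listed nor needed, are in the scene too. Leave any turquoise or white look-alike of the part that bears cover_grip alone.

How it is judged:
On the way, in this order (a step that is already met when the one before it is completed fails the run):
1. the cover is snapped home on the press along all four edges (z of edge_front in the frame of press_seat between -0.003 and 0.0025 m and z of edge_back in the frame of press_seat between -0.003 and 0.0025 m and z of edge_left in the frame of press_seat between -0.003 and 0.0025 m and z of edge_right in the frame of press_seat between -0.003 and 0.0025 m and horizontal distance between cover_grip and press_seat below 0.006 m and angle between the x axis of cover_grip and the x axis of press_seat, either way round below 0.1 rad), for 0.2 s.
2. the clamp arm is at its stop over the cover and the knob's clutch has slipped (value of joint clamp_arm above 0.89 rad and value of joint knob above 0.12 rad), for 0.1 s.
At the end, for the whole second after the job is handed in: All four edges of the cover lie within 2.5 mm of the press rim, the cover centred within 6 mm and square within 0.1 rad, and at rest; the clamp arm is past 0.89 rad (stop 0.95) and the knob has slipped more than 0.12 rad on its shaft (all of step 1 and all of step 2 and linear speed of cover below 0.02 m/s); the robot touches nothing.
It fails at once if the cover is tipped more than 0.3 rad (angle between cover_grip's own z axis and vertical above 0.3 rad).
It fails at once if another thing on the bench is moved more than 40 mm (distance of any of chisel_a_mid, chisel_b_mid, glue_mid, tape_mid, offcut_mid, knife_mid, block_mid from where it was at the start of the episode above 0.04 m).
It also fails if it takes over 70 s, if anything falls off the work surface, if the arm or the gripper's body presses on something with over 40 N, if the wrist force passes 120 N, or if a joint passes its speed limit or range.

### The arm

A 6-joint arm with a two-finger parallel gripper is mounted at the origin on the work surface. World frame = base frame: x ahead of the robot, y to its left, z up, the work surface at z = 0. Lengths are in m, angles in rad, forces in N, time in s.
With the tool pointing down it reaches from about 0.4 to 0.825 m from the base axis. Payload 7 kg.
Tool frame: the origin (TCP) lies midway between the tips of the shut fingers; the grasp point (between the pads) lies 19 mm behind it; z points along the fingers, y is the line along which they close (so a half turn about z gives the same grasp; the last joint's range is limited). The gripper opens to 88 mm and grips with 3 to 60 N. Pads are 19 mm wide; open, the fingers measure 130 mm over their backs; the gripper's body (78 mm by 193 mm) begins 47 mm behind the grasp point.
Start: joints at [1.633, 0.359, 0.012, 0, -1.224, -0.288], TCP at [0.151, 0.658, 0.227] pointing down, gripper open.
Joint ranges: [-3.07, 3.07], [-1.43, 2.12], [-1.02, 1.25], [-3.03, 1.67], [-3.05, -0], [-3.03, 3.03]. Speed limits (rad/s): [2.39, 2.39, 3.01, 3.14, 3.14, 3.14].

### API

Orientations are given as [roll, pitch, yaw] about the fixed x, y, z axes, in that order (R = Rz(yaw) Ry(pitch) Rx(roll)).
In Python, from station import get_state, grab_frame, calibration, job_done, boxes_of, regions_of, spot_point gives the robot as it stands. The module is installed in compiled form; this text tells all that it offers.
- The arm moves only by the tool arm_command, never from a script. Its argument "commands" is a list of rows, each an object of numbers: "tx", "ty", "tz": the shift along the tool's x, y, z each as a share of 25 cm, from -1 to 1; "twist": the turn about the tool's z as a share of 180 degrees, from -1 to 1. A call has exactly 8 rows; each row is the pose to reach, as a shift and turn from the pose commanded when the call began, along the tool's axes at that moment, turning the shorter way round; what a row does not reach only later rows make up. A row lasts 1/12 s, in which the tool goes at most 41.7 mm and 7.16 degrees, less where a joint would pass 70% of its speed; a pose out of reach is approached as far as the arm can. A call with a number of a shift or a turn outside -1 to 1 is refused whole. A call with a gripper value outside its range is refused whole. "claw" is the opening, from 0 (shut) to 1 (fully open), set as the call begins (left out, the last holds). The fingers move at their own pace and stop on an object; "grip_force" is the grip in N (left out, the last holds). Time passes only in rows, so rows that repeat a pose let the fingers close, or fill a call up. It gives the time, the measured TCP pose, the force, the opening and the grip force at its end, in the units of the state.
- get_state(): the state, without advancing time (a new reading comes with each control period).
- grab_frame(name): name is "scene" or "side" or "wrist"; returns the picture (420x560x3 uint8, red, green, blue); there is no depth.
- calibration(name): a dict with "camera_matrix" (3x3 intrinsics, pixels), "extrinsics" (4x4, takes a point from camera to world coordinates). Camera axes: x right, y down, z forward; pixel columns grow to the right and rows downward; lengths in m; the calibration is good to about 2 mm. A picture is of the moment at which its call begins: read the wrist's pose just before it. calibration takes no time and is no camera call; for the wrist camera it gives the pose at the moment of the call.
- job_done(): hands the job in; it is judged then, once.
Trained networks look in the newest picture that a camera, given by its name, has taken for a name from the list of things; names that differ only in an ending like _2 or _b are one class to them, and where a whole thing is asked for, a point or a joint stands for the part that bears it (a point fixed in the world has none). Each returns a list of dicts, best first, with "score" (0 to 1); they miss things now and then, are a little off and sometimes report something else, mostly with a low value. They report only what shows in the picture. A call takes as long as a camera call. They do not tell look-alikes from the thing itself.
- boxes_of(query, camera): "rect" ([left, top, right, bottom] in pixels, round what is visible of it).
- regions_of(query, camera): "region" (420x560 bool, what is visible of it) and "rect" ([left, top, right, bottom] in pixels, round what is visible of it).
- spot_point(query, camera): "uv" ([column, row] in pixels: a listed point, or the origin of a listed thing).
The state is a dict: "t": time; "q": joint angles; "qd": joint speeds; "joint_efforts": joint torques, N m; "eef_pos": TCP position; "ee_rot": TCP orientation; "force": force on the tool from outside, world axes, zero at the start; "moment": the same for the moment, N m; "width": finger opening in m; "gripper_force": force on a finger pad.
Only numpy, scipy, OpenCV 4.12 (cv2) and the standard library are available. Lean on these libraries where they do the work, as an engineer would, in place of code of your own. Each camera call takes 0.05 s, during which the arm holds its last target. There are 200 camera calls.

## Working session

There is one attempt and no reset: what is moved stays moved. The work goes in short steps, Python scripts to look and compute and a tool call to move; the robot and the scene stay as the last step left them, time stands still between calls to the robot, and variables do not carry over. Pictures are saved under pics/ and viewed, at most 10 in all, crops included, and the job is handed in when it is done.

Besides the shell and the picture viewer there is one more tool, called after "Request:" by a JSON object that holds its "fn" and its "kwargs", one argument or row to a line. arm_command: Moves the arm, as the interface text tells. Shift numbers are shares of 25 cm and turn numbers shares of 180 degrees, none past 1 either way. Its arguments: {"type":"object","properties":{"commands":{"type":"array"},"claw":{"type":"number"},"grip_force":{"type":"number"}},"required":["commands"]}

```bash
mkdir -p pics
cat > h.py <<'E'
import numpy as np, cv2
from station import *
from scipy.spatial.transform import Rotation as R
def ray(cam,uv,z,cal=None):
    c=cal or calibration(cam);K=np.array(c["camera_matrix"]);T=np.array(c["extrinsics"])
    d=T[:3,:3]@np.linalg.solve(K,[uv[0],uv[1],1]);o=T[:3,3]
    return o+d*(z-o[2])/d[2]
def proj(cam,p,cal=None):
    c=cal or calibration(cam);K=np.array(c["camera_matrix"]);T=np.linalg.inv(np.array(c["extrinsics"]))
    q=K@(T[:3,:3]@np.array(p)+T[:3,3]);return q[:2]/q[2]
def save(n,im): cv2.imwrite(f"pics/{n}.png",im[:,:,::-1])
E
python3 - <<'E'
from h import *
s=get_state();print({k:np.round(s[k],3).tolist() for k in s})
a=grab_frame("scene");b=grab_frame("side");save("scene",a);save("side",b)
for cam in("scene","side"):
  print(cam,np.round(calibration(cam)["extrinsics"],3).tolist())
  for q,z in (("press_seat",.04),("cover_grip",.05),("knob_grip",.0915),("offcut_mid",.015),("glue_mid",.08),("knife_mid",.006),("tape_mid",.012),("block_mid",.022),("chisel_a_mid",.014)):
    print(q,[(round(r["score"],2),np.round(r["uv"]).tolist(),np.round(ray(cam,r["uv"],z),3).tolist()) for r in spot_point(q,cam)[:3]])
E
```

```text
{'t': 0.0, 'q': [1.633, 0.359, 0.011, -0.0, -1.224, -0.288], 'qd': [-0.001, 0.0, 0.0, 0.001, -0.001, -0.001], 'joint_efforts': [0.0, -58.271, 29.305, 6.997, 0.007, -0.0], 'eef_pos': [0.151, 0.657, 0.226], 'ee_rot': [3.14, -0.0, -0.226], 'force': [0.289, -0.435, 0.143], 'moment': [-0.012, -0.017, -0.033], 'gripper_force': 0.0, 'width': 0.087}
scene [[0.619, 0.593, -0.514, 1.1], [0.785, -0.477, 0.395, -0.402], [-0.011, -0.648, -0.761, 0.876], [0.0, 0.0, 0.0, 1.0]]
press_seat [(0.96, [341.0, 189.0], [0.604, 0.232, 0.04]), (0.57, [315.0, 162.0], [0.47, 0.251, 0.04])]
cover_grip [(0.73, [203.0, 259.0], [0.566, -0.214, 0.05]), (0.66, [194.0, 185.0], [0.328, -0.099, 0.05]), (0.63, [268.0, 146.0], [0.33, 0.175, 0.05])]
knob_grip [(0.66, [317.0, 165.0], [0.523, 0.207, 0.092]), (0.61, [266.0, 223.0], [0.601, -0.041, 0.091])]
offcut_mid [(0.61, [300.0, 188.0], [0.51, 0.154, 0.015]), (0.56, [222.0, 269.0], [0.6, -0.184, 0.015])]
glue_mid [(0.76, [312.0, 260.0], [0.752, -0.018, 0.08])]
knife_mid [(0.45, [121.0, 334.0], [0.594, -0.461, 0.006]), (0.28, [220.0, 274.0], [0.602, -0.195, 0.006])]
tape_
[... 263 characters left out ...]
12, 0.913], [0.0, 0.0, 0.0, 1.0]]
press_seat [(0.74, [258.0, 156.0], [0.593, 0.24, 0.04]), (0.58, [328.0, 271.0], [0.558, -0.207, 0.04])]
cover_grip [(0.81, [329.0, 272.0], [0.555, -0.215, 0.05]), (0.69, [215.0, 275.0], [0.321, -0.109, 0.05]), (0.36, [339.0, 267.0], [0.583, -0.215, 0.05])]
knob_grip [(0.64, [234.0, 159.0], [0.501, 0.198, 0.091]), (0.2, [243.0, 193.0], [0.47, 0.066, 0.092])]
offcut_mid [(0.93, [244.0, 195.0], [0.499, 0.134, 0.015])]
glue_mid [(0.65, [353.0, 185.0], [0.743, -0.022, 0.08])]
knife_mid []
tape_mid [(0.61, [388.0, 234.0], [0.769, -0.158, 0.012])]
block_mid [(0.67, [206.0, 130.0], [0.508, 0.447, 0.022])]
chisel_a_mid [(0.69, [283.0, 224.0], [0.546, -0.009, 0.014])]
```

```bash
sleep 0
```

```text
(no output)
```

View pics/scene.png

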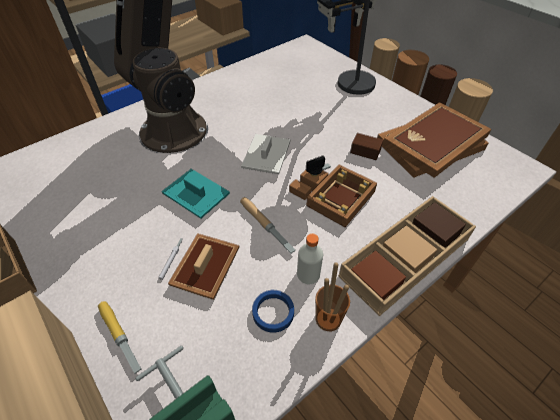

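View pics/side.png

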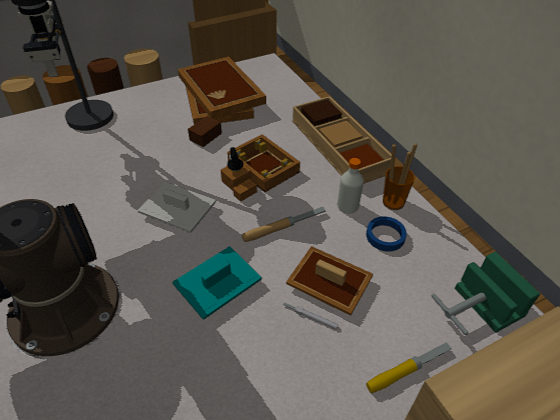

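The real cover is the wooden one, at scene (203,259) and side (329,272). The turquoise piece (scene 194,185) and the white one (scene 268,146) are look-alikes, because the task calls for a loose wooden cover. The press is at scene (341,192), with its knob at (315,163).

Run:
```python
from h import *
for cam,f in(("scene",grab_frame("scene")),("side",grab_frame("side"))):
  for q,z in(("cover_grip",.026),("press",.04),("clamp_arm",.0575),("knob",.1)):
    for r in regions_of(q,cam)[:3]:
      v,u=np.nonzero(r["region"]); 
      h=cv2.convexHull(np.stack([u,v],1).astype(np.int32))[:,0]
      P=np.array([ray(cam,p,z)[:2] for p in h]).astype(np.float32)
      (c,sz,a)=cv2.minAreaRect(P); print(cam,q,round(r["score"],2),np.round(r["rect"]).tolist(),np.round(c,3),np.round(sz,3),round(a,1))
  if cam=="scene":
    a=cv2.resize(f[220:310,150:260],None,fx=3.6,fy=3.6,interpolation=2);b=cv2.resize(f[140:230,280:390],None,fx=3.6,fy=3.6,interpolation=2);save("crop",np.hstack([a,b]))
```

```text
scene cover_grip 0.9 [242.0, 136.0, 288.0, 174.0] [0.328 0.167] [0.125 0.176] 37.3
scene cover_grip 0.88 [162.0, 173.0, 230.0, 218.0] [ 0.333 -0.102] [0.167 0.126] 13.7
scene cover_grip 0.81 [168.0, 235.0, 239.0, 300.0] [ 0.564 -0.214] [0.128 0.168] 33.0
scene press 0.77 [302.0, 154.0, 374.0, 226.0] [0.575 0.212] [0.23 0.21] 13.0
scene press 0.69 [238.0, 196.0, 296.0, 254.0] [ 0.564 -0.019] [0.03  0.239] 87.2
scene clamp_arm 0.8 [305.0, 154.0, 328.0, 176.0] [0.501 0.232] [0.076 0.066] 79.2
scene knob 0.84 [310.0, 153.0, 324.0, 174.0] [0.523 0.199] [0.047 0.086] 31.8
scene knob 0.35 [349.0, 136.0, 383.0, 160.0] [0.561 0.373] [0.088 0.106] 27.0
scene knob 0.26 [306.0, 156.0, 328.0, 175.0] [0.53  0.199] [0.073 0.066] 76.6
side cover_grip 0.78 [285.0, 246.0, 371.0, 315.0] [ 0.556 -0.216] [0.13  0.168] 32.1
side cover_grip 0.67 [171.0, 246.0, 264.0, 318.0] [ 0.324 -0.106] [0.165 0.129] 14.0
side cover_grip 0.66 [135.0, 185.0, 215.0, 232.0] [0.318 0.165] [0.13  0.169] 37.3
side clamp_arm 0.66 [225.0, 148.0, 242.0, 174.0] [0.517 0.239] [0.097 0.039] 66.2
side knob 0.47 [229.0, 149.0, 242.0, 170.0] [0.5  0.19] [0.084 0.04 ] 66.1
```

View pics/crop.png

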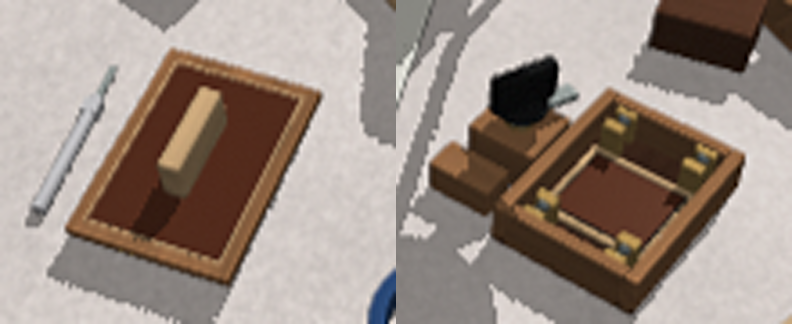

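The crop confirms it: the left half shows the wooden cover with a bar handle and the slim knife beside it. The right half shows the press with its ball catches, and the black T-knob on the pedestal with the offcut beside it. I'll set out, looking at the press from above on the way.

```bash
cat >> h.py <<'E'
def plan(p,yaw_deg=None):
    s=get_state();Rm=R.from_euler('xyz',s["ee_rot"]).as_matrix()
    d=Rm.T@(np.array(p)-s["eef_pos"])/.25
    tw=0 if yaw_deg is None else -((yaw_deg-np.degrees(s["ee_rot"][2])+180)%360-180)/180
    print("t",round(s["t"],2),"at",np.round(s["eef_pos"],4),"yaw",round(np.degrees(s["ee_rot"][2]),2),"F",np.round(s["force"],1),"w",round(s["width"],4)); print("tx,ty,tz",np.round(d,3),"twist",round(tw,4))
E
python3 -c "
from h import *
plan([.34,.43,.25],-60);plan([.55,.2,.27],-69)"
```

```text
t 1.5 at [0.1511 0.6578 0.2266] yaw -12.94 F [ 0.5 -0.5 -0.5] w 0.0874
tx,ty,tz [ 0.94   0.719 -0.094] twist 0.2615
t 1.5 at [0.1511 0.6578 0.2266] yaw -12.94 F [ 0.5 -0.5 -0.5] w 0.0874
tx,ty,tz [ 1.965  1.428 -0.174] twist 0.3115
```

Request:
{"fn": "arm_command", "kwargs": {
  "commands": [
    {"tx": 0.94,"ty": 0.72,"tz": -0.1,"twist": 0.26},
    {"tx": 0.94,"ty": 0.72,"tz": -0.1,"twist": 0.26},
    {"tx": 0.94,"ty": 0.72,"tz": -0.1,"twist": 0.26},
    {"tx": 0.94,"ty": 0.72,"tz": -0.1,"twist": 0.26},
    {"tx": 0.94,"ty": 0.72,"tz": -0.1,"twist": 0.26},
    {"tx": 0.94,"ty": 0.72,"tz": -0.1,"twist": 0.26},
    {"tx": 0.94,"ty": 0.72,"tz": -0.1,"twist": 0.26},
    {"tx": 0.94,"ty": 0.72,"tz": -0.1,"twist": 0.26}
  ],
  "claw": 0.8
}}

```text
t: 2.17
eef_pos: [0.3425, 0.4257, 0.2529]
ee_rot: [-3.141, 0.0, -1.05]
force: [0.2, -0.1, 0.4]
width: 0.0703
gripper_force: 0.0
```

```bash
python3 -c "
from h import *
plan([.53,.2,.30],-69);print(np.round(calibration('wrist')['extrinsics'],3).tolist())"
```

```text
t 2.17 at [0.3425 0.4257 0.2529] yaw -60.15 F [ 0.2 -0.1  0.4] w 0.0703
tx,ty,tz [ 1.156 -0.201 -0.189] twist 0.0491
[[-0.867, -0.478, -0.141, 0.381], [-0.498, 0.831, 0.246, 0.359], [-0.001, 0.284, -0.959, 0.411], [0.0, 0.0, 0.0, 1.0]]
```

Request:
{"fn": "arm_command", "kwargs": {
  "commands": [
    {"tx": 1,"ty": -0.2,"tz": -0.19,"twist": 0.05},
    {"tx": 1,"ty": -0.2,"tz": -0.19,"twist": 0.05},
    {"tx": 1,"ty": -0.2,"tz": -0.19,"twist": 0.05},
    {"tx": 1,"ty": -0.2,"tz": -0.19,"twist": 0.05},
    {"tx": 1,"ty": -0.2,"tz": -0.19,"twist": 0.05},
    {"tx": 1,"ty": -0.2,"tz": -0.19,"twist": 0.05},
    {"tx": 1,"ty": -0.2,"tz": -0.19,"twist": 0.05},
    {"tx": 1,"ty": -0.2,"tz": -0.19,"twist": 0.05}
  ]
}}

```text
t: 2.83
eef_pos: [0.5109, 0.2369, 0.2996]
ee_rot: [-3.141, -0.0, -1.203]
force: [-0.3, 0.1, -0.7]
width: 0.0704
gripper_force: 0.0
```

```bash
cat > look.py <<'E'
from h import *
import sys
c=calibration("wrist");f=grab_frame("wrist");save(sys.argv[1],f);np.savez(sys.argv[1],K=c["camera_matrix"],T=c["extrinsics"])
for a in sys.argv[2:]:
  q,z=a.split("=")
  print(q,[(round(r["score"],2),np.round(r["uv"],1).tolist(),np.round(ray("wrist",r["uv"],float(z),c),4).tolist()) for r in spot_point(q,"wrist")[:2]])
E
python3 look.py wpress press_seat=.04 knob_grip=.0915 offcut_mid=.015; python3 -c "
from h import *
plan([.55,-.02,.27],-58)"
```

```text
press_seat [(0.71, [217.3, 152.6], [0.6044, 0.2404, 0.04])]
knob_grip [(0.77, [300.5, 165.3], [0.5031, 0.2106, 0.0915])]
offcut_mid [(0.62, [309.1, 118.7], [0.5082, 0.1585, 0.015])]
t 3.03 at [0.5085 0.2396 0.2988] yaw -68.7 F [-0.   0.3  0.5] w 0.07
tx,ty,tz [1.028 0.223 0.115] twist -0.0594
```

View pics/wpress.png

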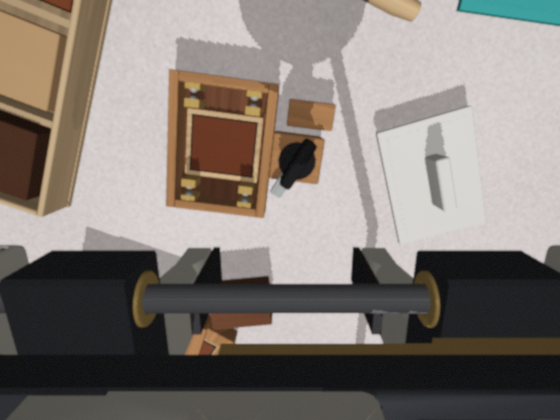

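The wrist view shows the press rim corners at about (175,70), (278,85), (265,216) and (167,205), with the knob at (297,162), the offcut at (311,114) and the white look-alike at (432,175). The arm has settled now, so I'll take a fresh frame and fit the rim.

Run:
```python
from h import *
c=calibration("wrist");f=grab_frame("wrist");np.savez("p2",f=f,K=c["camera_matrix"],T=c["extrinsics"])
save("p2",cv2.resize(f[55:230,150:350],None,fx=4,fy=4,interpolation=2)[:600+100][:600])
for r in regions_of("press","wrist")[:2]:
  print(r["score"],r["rect"])
# inside of tray catches etc: spot
for q,z in(("press_seat",.04),("press",0),("knob_grip",.0915)):
  print(q,[(np.round(r["uv"],1),np.round(ray("wrist",r["uv"],z,c),4)) for r in spot_point(q,"wrist")[:1]])
for uv in((175,70),(278,85),(265,216),(167,205)): print(np.round(ray("wrist",uv,.04,c),4))
plan([.55,-.02,.27],-58)
```

```text
0.59 [162.6, 64.2, 323.9, 215.4]
press_seat [(array([213.6, 147.5]), array([0.6079, 0.2388, 0.04  ]))]
press [(array([222.5, 142.6]), array([0.6052, 0.2346, 0.    ]))]
knob_grip [(array([297. , 160.3]), array([0.5065, 0.2093, 0.0915]))]
[0.679  0.1681 0.04  ]
[0.5578 0.1388 0.04  ]
[0.5147 0.3012 0.04  ]
[0.6432 0.3346 0.04  ]
t 3.28 at [0.5086 0.2398 0.299 ] yaw -68.66 F [-0.8 -0.2  0. ] w 0.0699
tx,ty,tz [1.028 0.224 0.116] twist -0.0592
```

View pics/p2.png

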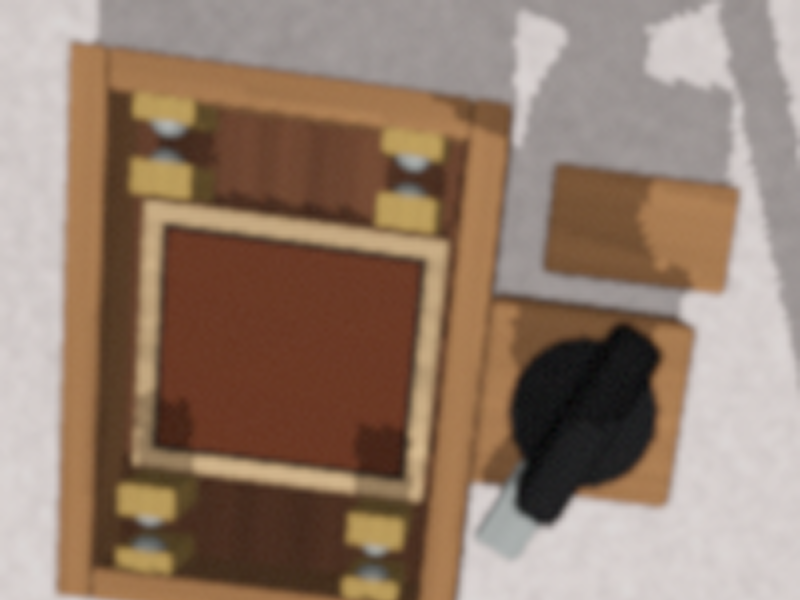

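```bash
cat > fit.py <<'E'
from h import *
from scipy.optimize import least_squares
def fit(pts,cal,x0):   # pts: (lx,ly,z,u,v)
    def res(p,full=False):
        c,s=np.cos(p[2]),np.sin(p[2]);o=[]
        for lx,ly,z,u,v in pts:
            o.append(proj(None,[p[0]+c*lx-s*ly,p[1]+s*lx+c*ly,z],cal)-[u,v])
        return np.array(o) if full else np.ravel(o)
    r=least_squares(res,x0,loss="soft_l1");return r.x,res(r.x,True)
E
python3 - <<'E'
from fit import *
d=np.load("p2.npz");cal=dict(camera_matrix=d["K"],extrinsics=d["T"])
P=[(67,-87,40,72,42),(-67,-87,40,512,103),(67,87,40,58,592),(55,-75,40,110,90),(-55,-75,40,470,138),(55,75,40,95,570),
(38,-62,32,168,145),(-38,-62,32,412,177),(38,62,32,148,530),(-38,62,32,375,560)]
P=[(a/1e3,b/1e3,z/1e3,u/4+150,v/4+55) for a,b,z,u,v in P]
x,r=fit(P,cal,[.605,.238,.35]);print(x,np.degrees(x[2]));print(np.round(r,1).tolist())
c,s=np.cos(x[2]),np.sin(x[2]);print("knob",x[0]-.1*c,x[1]-.1*s)
k=np.load("p2.npz")
e=[ray(None,(u/4+150,v/4+55),.1045,cal) for u,v in((640,335),(540,515))];print(e,np.degrees(np.arctan2(*(e[1]-e[0])[1::-1])),(e[0]+e[1])/2)
E
```

```text
[0.60310356 0.23467398 0.24292739] 13.91871421240289
[[-0.8, -0.3], [0.5, -0.0], [-0.5, 1.4], [-0.5, -0.2], [0.0, 0.3], [-0.5, -0.6], [0.4, -0.2], [0.2, 0.2], [1.1, 0.3], [0.3, -0.2]]
knob 0.5060397604057357 0.21061947178785184
[array([0.50314722, 0.18131462, 0.1045    ]), array([0.51031378, 0.23699745, 0.1045    ])] 82.666165641657 [0.5067305  0.20915603 0.1045    ]
```

```bash
python3 -c "
from h import *
plan([.523,.01,.25],-58);plan([.523,-.155,.25],-58)"
```

```text
t 3.28 at [0.5086 0.2398 0.299 ] yaw -68.66 F [-0.8 -0.2  0. ] w 0.0699
tx,ty,tz [0.877 0.281 0.196] twist -0.0592
t 3.28 at [0.5086 0.2398 0.299 ] yaw -68.66 F [-0.8 -0.2  0. ] w 0.0699
tx,ty,tz [1.492 0.521 0.196] twist -0.0592
```

Request:
{"fn": "arm_command", "kwargs": {
  "commands": [
    {"tx": 0.9,"ty": 0.3,"tz": 0.2,"twist": -0.06},
    {"tx": 0.9,"ty": 0.3,"tz": 0.2,"twist": -0.06},
    {"tx": 0.9,"ty": 0.3,"tz": 0.2,"twist": -0.06},
    {"tx": 0.9,"ty": 0.3,"tz": 0.2,"twist": -0.06},
    {"tx": 0.9,"ty": 0.3,"tz": 0.2,"twist": -0.06},
    {"tx": 0.9,"ty": 0.3,"tz": 0.2,"twist": -0.06},
    {"tx": 0.9,"ty": 0.3,"tz": 0.2,"twist": -0.06},
    {"tx": 0.9,"ty": 0.3,"tz": 0.2,"twist": -0.06}
  ]
}}

```text
t: 3.95
eef_pos: [0.5204, 0.0008, 0.2487]
ee_rot: [3.141, 0.0, -1.014]
force: [0.5, 0.6, -0.4]
width: 0.07
gripper_force: 0.0
```

```bash
python3 -c "
from h import *
plan([.523,-.155,.25],-58)"
```

```text
t 3.95 at [0.5204 0.0008 0.2487] yaw -58.08 F [ 0.5  0.6 -0.4] w 0.07
tx,ty,tz [ 0.535  0.321 -0.005] twist -0.0005
```

Request:
{"fn": "arm_command", "kwargs": {
  "commands": [
    {"tx": 0.535,"ty": 0.32,"tz": 0,"twist": 0},
    {"tx": 0.535,"ty": 0.32,"tz": 0,"twist": 0},
    {"tx": 0.535,"ty": 0.32,"tz": 0,"twist": 0},
    {"tx": 0.535,"ty": 0.32,"tz": 0,"twist": 0},
    {"tx": 0.535,"ty": 0.32,"tz": 0,"twist": 0},
    {"tx": 0.535,"ty": 0.32,"tz": 0,"twist": 0},
    {"tx": 0.535,"ty": 0.32,"tz": 0,"twist": 0},
    {"tx": 0.535,"ty": 0.32,"tz": 0,"twist": 0}
  ]
}}

```text
t: 4.62
eef_pos: [0.5243, -0.1522, 0.2492]
ee_rot: [-3.141, -0.0, -1.009]
force: [0.2, 0.5, -0.7]
width: 0.0699
gripper_force: 0.0
```

Run:
```python
from h import *
c=calibration("wrist");f=grab_frame("wrist");np.savez("c1",K=c["camera_matrix"],T=c["extrinsics"]);save("c1",cv2.resize(f,(800,600),interpolation=2))
for r in spot_point("cover_grip","wrist")[:3]: print(r["score"],r["uv"],ray("wrist",r["uv"],.05,c))
for r in regions_of("cover_grip","wrist")[:2]:
  v,u=np.nonzero(r["region"]);h=cv2.convexHull(np.stack([u,v],1).astype(np.int32))[:,0]
  P=np.array([ray("wrist",p,.026,c)[:2] for p in h]).astype(np.float32);print(r["score"],r["rect"],cv2.minAreaRect(P), (cv2.boxPoints(cv2.minAreaRect(h)).tolist()))
```

```text
0.73 [286.8, 121.7] [ 0.56065913 -0.2119698   0.05      ]
0.57 [211.8, 264.8] [ 0.54827656 -0.02024513  0.05      ]
0.89 [328.0, 230.5, 413.4, 327.2] ((0.359380841255188, -0.094239741563797), (0.1012880876660347, 0.12609204649925232), 14.035065650939941) [[318.7962341308594, 312.1051940917969], [345.6902160644531, 227.83731079101562], [419.5694274902344, 251.41580200195312], [392.6754455566406, 335.6836853027344]]
0.76 [232.5, 42.9, 344.8, 192.0] ((0.5603644251823425, -0.2129962295293808), (0.1234763041138649, 0.16280315816402435), 32.26608657836914) [[231.0, 42.0], [344.0, 42.0], [344.0, 190.0], [231.0, 190.0]]
```

View pics/c1.png

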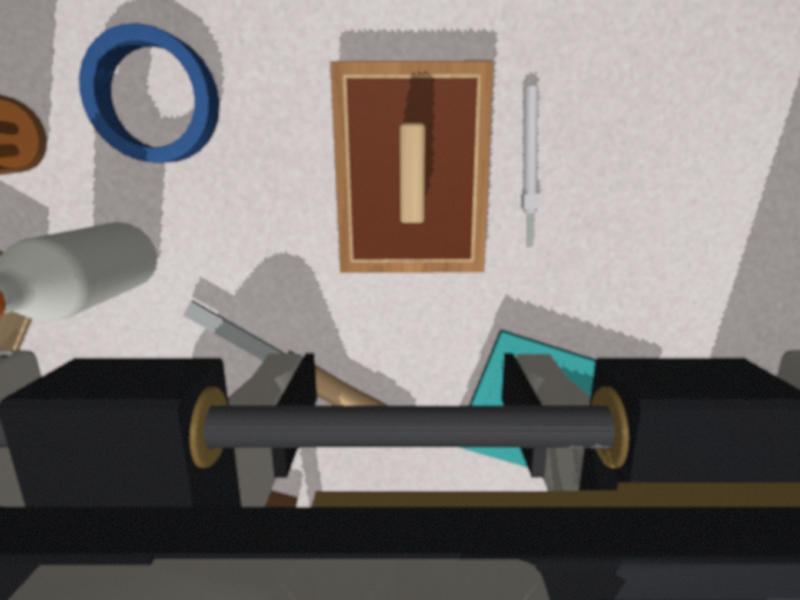

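The cover is square below the gripper at about (288,121), with the knife to its right at (371,112) and the turquoise part at lower right. Its fitted size of 123 x 163 mm matches, so I'll move over it and go down.

```bash
python3 -c "
from h import *
plan([.5604,-.213,.12],-57.73);plan([.5604,-.213,.032],-57.73)"
```

```text
t 4.77 at [ 0.5242 -0.1524  0.2492] yaw -57.83 F [-0.   0.9  0.4] w 0.07
tx,ty,tz [0.282 0.007 0.517] twist -0.0005
t 4.77 at [ 0.5242 -0.1524  0.2492] yaw -57.83 F [-0.   0.9  0.4] w 0.07
tx,ty,tz [0.282 0.007 0.869] twist -0.0005
```

Request:
{"fn": "arm_command", "kwargs": {
  "commands": [
    {"tx": 0.14,"ty": 0,"tz": 0.15,"twist": 0},
    {"tx": 0.282,"ty": 0.007,"tz": 0.25,"twist": 0},
    {"tx": 0.282,"ty": 0.007,"tz": 0.4,"twist": 0},
    {"tx": 0.282,"ty": 0.007,"tz": 0.5,"twist": 0},
    {"tx": 0.282,"ty": 0.007,"tz": 0.6,"twist": 0},
    {"tx": 0.282,"ty": 0.007,"tz": 0.7,"twist": 0},
    {"tx": 0.282,"ty": 0.007,"tz": 0.75,"twist": 0},
    {"tx": 0.282,"ty": 0.007,"tz": 0.75,"twist": 0}
  ],
  "claw": 0.55
}}

```text
t: 5.43
eef_pos: [0.5579, -0.2133, 0.0582]
ee_rot: [3.137, 0.004, -1.011]
force: [-1.2, -0.8, -0.0]
width: 0.0483
gripper_force: 0.0
```

```bash
python3 -c "
from h import *
plan([.5604,-.213,.0325],-57.73)"
```

```text
t 5.43 at [ 0.5579 -0.2133  0.0582] yaw -57.91 F [-1.2 -0.8 -0. ] w 0.0483
tx,ty,tz [ 0.005 -0.01   0.103] twist -0.001
```

Request:
{"fn": "arm_command", "kwargs": {
  "commands": [
    {"tx": 0,"ty": 0,"tz": 0.04,"twist": 0},
    {"tx": 0,"ty": 0,"tz": 0.08,"twist": 0},
    {"tx": 0,"ty": 0,"tz": 0.112,"twist": 0},
    {"tx": 0,"ty": 0,"tz": 0.112,"twist": 0},
    {"tx": 0,"ty": 0,"tz": 0.112,"twist": 0},
    {"tx": 0,"ty": 0,"tz": 0.112,"twist": 0},
    {"tx": 0,"ty": 0,"tz": 0.112,"twist": 0},
    {"tx": 0,"ty": 0,"tz": 0.112,"twist": 0}
  ]
}}

```text
t: 6.1
eef_pos: [0.5603, -0.2144, 0.0342]
ee_rot: [-3.141, -0.001, -1.011]
force: [0.8, -1.2, -1.0]
width: 0.0485
gripper_force: 0.0
```

Request:
{"fn": "arm_command", "kwargs": {
  "commands": [
    {"tx": 0,"ty": 0,"tz": 0,"twist": 0},
    {"tx": 0,"ty": 0,"tz": 0,"twist": 0},
    {"tx": 0,"ty": 0,"tz": 0,"twist": 0},
    {"tx": 0,"ty": 0,"tz": 0,"twist": 0},
    {"tx": 0,"ty": 0,"tz": 0,"twist": 0},
    {"tx": 0,"ty": 0,"tz": 0,"twist": 0},
    {"tx": 0,"ty": 0,"tz": 0,"twist": 0},
    {"tx": 0,"ty": 0,"tz": 0,"twist": 0}
  ],
  "claw": 0,
  "grip_force": 45
}}

```text
t: 6.77
eef_pos: [0.56, -0.2143, 0.0336]
ee_rot: [-3.142, -0.0, -1.011]
force: [-0.4, 0.8, 0.3]
width: 0.0174
gripper_force: 45.0
```

Request:
{"fn": "arm_command", "kwargs": {
  "commands": [
    {"tx": 0,"ty": 0,"tz": -0.04,"twist": 0},
    {"tx": 0,"ty": 0,"tz": -0.1,"twist": 0},
    {"tx": 0,"ty": 0,"tz": -0.18,"twist": 0},
    {"tx": 0,"ty": 0,"tz": -0.28,"twist": 0},
    {"tx": 0,"ty": 0,"tz": -0.4,"twist": 0},
    {"tx": 0,"ty": 0,"tz": -0.52,"twist": 0},
    {"tx": 0,"ty": 0,"tz": -0.58,"twist": 0},
    {"tx": 0,"ty": 0,"tz": -0.58,"twist": 0}
  ]
}}

```text
t: 7.43
eef_pos: [0.5619, -0.2148, 0.1836]
ee_rot: [-3.136, -0.005, -1.011]
force: [0.4, -0.9, -2.1]
width: 0.0175
gripper_force: 45.0
```

```bash
python3 -c "
from h import *
plan([.545,.01,.18],-67);plan([.603,.2347,.18],-76.08)"
```

```text
t 7.43 at [ 0.5619 -0.2148  0.1836] yaw -57.91 F [ 0.4 -0.9 -2.1] w 0.0175
tx,ty,tz [-0.798 -0.421  0.013] twist 0.0505
t 7.43 at [ 0.5619 -0.2148  0.1836] yaw -57.91 F [ 0.4 -0.9 -2.1] w 0.0175
tx,ty,tz [-1.436 -1.095  0.013] twist 0.101
```

Weight 2.1 N is in the hand, so I'll carry it over.

Request:
{"fn": "arm_command", "kwargs": {
  "commands": [
    {"tx": -0.1,"ty": -0.05,"tz": 0,"twist": 0.01},
    {"tx": -0.2,"ty": -0.1,"tz": 0,"twist": 0.02},
    {"tx": -0.32,"ty": -0.17,"tz": 0,"twist": 0.03},
    {"tx": -0.44,"ty": -0.23,"tz": 0,"twist": 0.04},
    {"tx": -0.56,"ty": -0.3,"tz": 0,"twist": 0.05},
    {"tx": -0.68,"ty": -0.36,"tz": 0,"twist": 0.05},
    {"tx": -0.8,"ty": -0.42,"tz": 0,"twist": 0.05},
    {"tx": -0.8,"ty": -0.42,"tz": 0,"twist": 0.05}
  ]
}}

```text
t: 8.1
eef_pos: [0.5419, 0.0152, 0.1782]
ee_rot: [3.141, 0.001, -1.165]
force: [-0.2, -0.8, -1.6]
width: 0.0178
gripper_force: 45.0
```

```bash
python3 -c "
from h import *
plan([.603,.2347,.18],-76.08)"
```

```text
t 8.1 at [0.5419 0.0152 0.1782] yaw -66.75 F [-0.2 -0.8 -1.6] w 0.0178
tx,ty,tz [-0.71  -0.571 -0.007] twist 0.0518
```

Request:
{"fn": "arm_command", "kwargs": {
  "commands": [
    {"tx": -0.11,"ty": -0.09,"tz": 0,"twist": 0.01},
    {"tx": -0.22,"ty": -0.18,"tz": 0,"twist": 0.02},
    {"tx": -0.34,"ty": -0.27,"tz": 0,"twist": 0.03},
    {"tx": -0.46,"ty": -0.37,"tz": 0,"twist": 0.04},
    {"tx": -0.58,"ty": -0.47,"tz": 0,"twist": 0.052},
    {"tx": -0.66,"ty": -0.53,"tz": 0,"twist": 0.052},
    {"tx": -0.71,"ty": -0.57,"tz": 0,"twist": 0.052},
    {"tx": -0.71,"ty": -0.57,"tz": 0,"twist": 0.052}
  ]
}}

```text
t: 8.77
eef_pos: [0.6043, 0.2327, 0.1772]
ee_rot: [3.14, -0.0, -1.329]
force: [-0.5, -0.1, -2.3]
width: 0.0176
gripper_force: 45.0
```

Run:
```python
from h import *
plan([.603,.2347,.10],-76.08)
c=calibration("wrist");f=grab_frame("wrist");s=get_state();np.savez("c2",K=c["camera_matrix"],T=c["extrinsics"]);save("c2",cv2.resize(f,(800,600),interpolation=2))
print(s["eef_pos"])
```

```text
t 8.77 at [0.6043 0.2327 0.1772] yaw -76.16 F [-0.5 -0.1 -2.3] w 0.0176
tx,ty,tz [-0.009  0.003  0.309] twist -0.0004
[0.60375954 0.23102371 0.17728632]
```

View pics/c2.png

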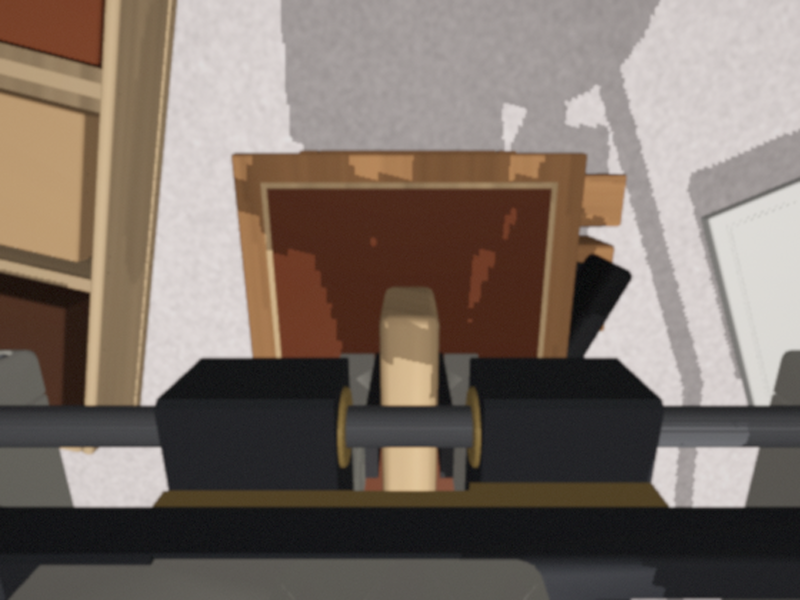

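The view shows the cover held level under the gripper. Its far board corners are at about (164,108) and (410,108), with the knob at right (418,210). I'll work out the cover's pose in the hand.

Run:
```python
from fit import *
d=np.load("c2.npz");cal=dict(camera_matrix=d["K"],extrinsics=d["T"])
s=get_state();z=.1772-.0336+.026
a,b=[ray(None,(u/1.42857,v/1.42857),z,cal) for u,v in((234,155),(586,155))]
print(a,b,np.linalg.norm(a-b));x=(a-b)/np.linalg.norm(a-b);y=np.array([-x[1],x[0],0]);print(np.degrees(np.arctan2(x[1],x[0])),(a+b)/2+y*.082)
print(proj(None,s["eef_pos"],cal)*1.42857); plan([.603,.2347,.1],-76.08)
```

```text
[0.6818563  0.16946265 0.1696    ] [0.56379362 0.14031565 0.1696    ] 0.12160734241842103
13.867728120068392 [0.6031711  0.23449898 0.1696    ]
[410.73062094 372.39279368]
t 8.82 at [0.6038 0.231  0.1773] yaw -76.2 F [-0.4  0.5 -1.4] w 0.0177
tx,ty,tz [-0.015 -0.001  0.309] twist -0.0007
```

Request:
{"fn": "arm_command", "kwargs": {
  "commands": [
    {"tx": -0.008,"ty": 0,"tz": 0.05,"twist": 0},
    {"tx": -0.008,"ty": 0,"tz": 0.12,"twist": 0},
    {"tx": -0.008,"ty": 0,"tz": 0.2,"twist": 0},
    {"tx": -0.008,"ty": 0,"tz": 0.28,"twist": 0},
    {"tx": -0.008,"ty": 0,"tz": 0.34,"twist": 0},
    {"tx": -0.008,"ty": 0,"tz": 0.37,"twist": 0},
    {"tx": -0.008,"ty": 0,"tz": 0.37,"twist": 0},
    {"tx": -0.008,"ty": 0,"tz": 0.37,"twist": 0}
  ]
}}

```text
t: 9.48
eef_pos: [0.6038, 0.2312, 0.0864]
ee_rot: [3.141, -0.0, -1.332]
force: [-0.2, -0.9, -1.5]
width: 0.0179
gripper_force: 45.0
```

Run:
```python
from h import *
f=grab_frame("wrist");c=calibration("wrist");g=grab_frame("side");e=grab_frame("scene")
plan([.6035,.2332,.0676],-76.08)
o=np.zeros((560,800,3),np.uint8);o[:420]=0
a=cv2.resize(f[60:270,120:460],(400,247),interpolation=2);b=cv2.resize(g[105:215,200:330],(400,338),interpolation=2);d=cv2.resize(e[130:240,280:410],(400,338),interpolation=2)
o=np.zeros((590,800,3),np.uint8);o[:338,:400]=b;o[:338,400:]=d;o[340:587,:400]=a;save("v1",o)
```

```text
t 9.63 at [0.6045 0.2322 0.0875] yaw -76.3 F [ 0.5  0.6 -1.6] w 0.0176
tx,ty,tz [-0.005  0.003  0.079] twist -0.0012
```

View pics/v1.png

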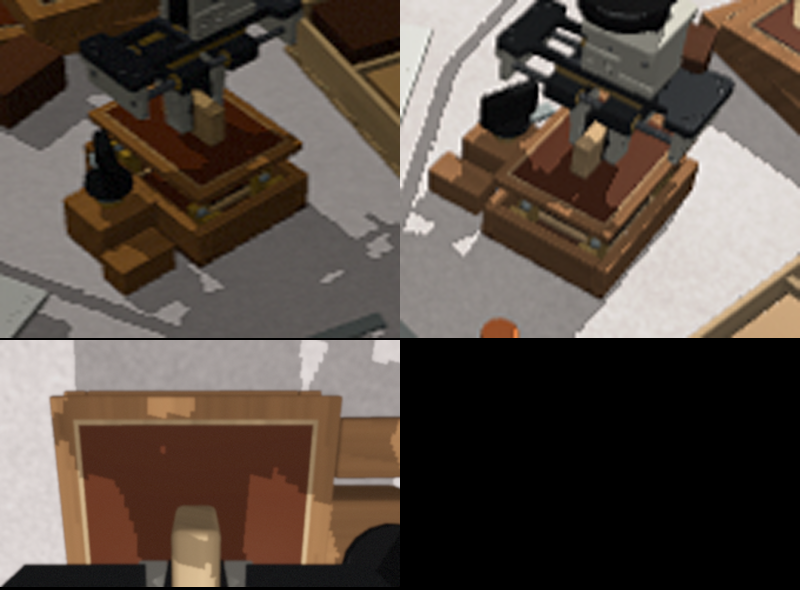

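The cover sits square and level above the mouth in both outside views, and the wrist crop agrees. I'll lower it onto the catches.

Request:
{"fn": "arm_command", "kwargs": {
  "commands": [
    {"tx": -0.003,"ty": 0,"tz": 0.02,"twist": 0},
    {"tx": -0.003,"ty": 0,"tz": 0.04,"twist": 0},
    {"tx": -0.003,"ty": 0,"tz": 0.06,"twist": 0},
    {"tx": -0.003,"ty": 0,"tz": 0.07,"twist": 0},
    {"tx": -0.003,"ty": 0,"tz": 0.08,"twist": 0},
    {"tx": -0.003,"ty": 0,"tz": 0.085,"twist": 0},
    {"tx": -0.003,"ty": 0,"tz": 0.085,"twist": 0},
    {"tx": -0.003,"ty": 0,"tz": 0.085,"twist": 0}
  ],
  "grip_force": 60
}}

```text
t: 10.3
eef_pos: [0.6041, 0.2329, 0.0668]
ee_rot: [-3.14, -0.0, -1.331]
force: [-4.4, -0.6, 12.6]
width: 0.018
gripper_force: 60.0
```

Request:
{"fn": "arm_command", "kwargs": {
  "commands": [
    {"tx": 0,"ty": 0,"tz": 0.005,"twist": 0},
    {"tx": 0,"ty": 0,"tz": 0.01,"twist": 0},
    {"tx": 0,"ty": 0,"tz": 0.015,"twist": 0},
    {"tx": 0,"ty": 0,"tz": 0.02,"twist": 0},
    {"tx": 0,"ty": 0,"tz": 0.02,"twist": 0},
    {"tx": 0,"ty": 0,"tz": 0.02,"twist": 0},
    {"tx": 0,"ty": 0,"tz": 0.02,"twist": 0},
    {"tx": 0,"ty": 0,"tz": 0.02,"twist": 0}
  ]
}}

```text
t: 10.97
eef_pos: [0.6064, 0.2337, 0.0649]
ee_rot: [-3.135, 0.0, -1.33]
force: [-4.9, -3.1, 26.8]
width: 0.0175
gripper_force: 60.0
```

Request:
{"fn": "arm_command", "kwargs": {
  "commands": [
    {"tx": 0,"ty": 0,"tz": 0.008,"twist": 0},
    {"tx": 0,"ty": 0,"tz": 0.016,"twist": 0},
    {"tx": 0,"ty": 0,"tz": 0.024,"twist": 0},
    {"tx": 0,"ty": 0,"tz": 0.024,"twist": 0},
    {"tx": 0,"ty": 0,"tz": 0.024,"twist": 0},
    {"tx": 0,"ty": 0,"tz": 0.024,"twist": 0},
    {"tx": 0,"ty": 0,"tz": 0.024,"twist": 0},
    {"tx": 0,"ty": 0,"tz": 0.024,"twist": 0}
  ]
}}

```text
t: 11.63
eef_pos: [0.6067, 0.2338, 0.0575]
ee_rot: [-3.135, 0.0, -1.33]
force: [0.2, -1.2, 17.4]
width: 0.0177
gripper_force: 60.0
```

```bash
python3 -c "
from h import *
plan([.603,.2337,.0576],-76.08);s=get_state();print(np.round(s['moment'],2),np.round(s['ee_rot'],4))"
```

```text
t 11.63 at [0.6067 0.2338 0.0575] yaw -76.19 F [ 0.2 -1.2 17.4] w 0.0177
tx,ty,tz [-0.003  0.015 -0.   ] twist -0.0006
[-0.56  0.34  0.01] [-3.1349e+00  4.0000e-04 -1.3298e+00]
```

Request:
{"fn": "arm_command", "kwargs": {
  "commands": [
    {"tx": 0,"ty": 0,"tz": 0.008,"twist": 0},
    {"tx": 0,"ty": 0,"tz": 0.015,"twist": 0},
    {"tx": 0,"ty": 0,"tz": 0.015,"twist": 0},
    {"tx": 0,"ty": 0,"tz": 0.015,"twist": 0},
    {"tx": 0,"ty": 0,"tz": 0.015,"twist": 0},
    {"tx": 0,"ty": 0,"tz": 0.015,"twist": 0},
    {"tx": 0,"ty": 0,"tz": 0.015,"twist": 0},
    {"tx": 0,"ty": 0,"tz": 0.015,"twist": 0}
  ]
}}

```text
t: 12.3
eef_pos: [0.6067, 0.2338, 0.0574]
ee_rot: [-3.133, 0.0, -1.329]
force: [-10.8, -3.2, 43.0]
width: 0.0175
gripper_force: 60.1
```

Request:
{"fn": "arm_command", "kwargs": {
  "commands": [
    {"tx": 0,"ty": 0,"tz": 0,"twist": 0},
    {"tx": 0,"ty": 0,"tz": -0.015,"twist": 0},
    {"tx": 0,"ty": 0,"tz": -0.025,"twist": 0},
    {"tx": 0,"ty": 0,"tz": -0.035,"twist": 0},
    {"tx": 0,"ty": 0,"tz": -0.035,"twist": 0},
    {"tx": 0,"ty": 0,"tz": -0.035,"twist": 0},
    {"tx": 0,"ty": 0,"tz": -0.035,"twist": 0},
    {"tx": 0,"ty": 0,"tz": -0.035,"twist": 0}
  ]
}}

```text
t: 12.97
eef_pos: [0.605, 0.2332, 0.0576]
ee_rot: [-3.14, 0.0, -1.332]
force: [8.0, 0.9, -13.5]
width: 0.0178
gripper_force: 60.0
```

It is solid against the rim at 43 N and stays put under a 13 N pull, so it has snapped home. I'll release it, back off and go to the knob.

Request:
{"fn": "arm_command", "kwargs": {
  "commands": [
    {"tx": 0,"ty": 0,"tz": 0.015,"twist": 0},
    {"tx": 0,"ty": 0,"tz": 0.015,"twist": 0},
    {"tx": 0,"ty": 0,"tz": 0.015,"twist": 0},
    {"tx": 0,"ty": 0,"tz": 0.015,"twist": 0},
    {"tx": 0,"ty": 0,"tz": 0,"twist": 0},
    {"tx": 0,"ty": 0,"tz": -0.05,"twist": 0},
    {"tx": 0,"ty": 0,"tz": -0.15,"twist": 0},
    {"tx": 0,"ty": 0,"tz": -0.25,"twist": 0}
  ],
  "claw": 0.5
}}

```text
t: 13.63
eef_pos: [0.603, 0.2324, 0.1218]
ee_rot: [3.14, -0.001, -1.332]
force: [0.8, -0.0, -0.5]
width: 0.0435
gripper_force: 0.0
```

```bash
python3 -c "
from h import *
plan([.53,.28,.25],-80)"
```

```text
t 13.63 at [0.603  0.2324 0.1218] yaw -76.29 F [ 0.8 -0.  -0.5] w 0.0435
tx,ty,tz [-0.254  0.24  -0.513] twist 0.0206
```

Request:
{"fn": "arm_command", "kwargs": {
  "commands": [
    {"tx": 0,"ty": 0,"tz": -0.12,"twist": 0},
    {"tx": 0,"ty": 0.05,"tz": -0.25,"twist": 0.02},
    {"tx": -0.12,"ty": 0.15,"tz": -0.35,"twist": 0.02},
    {"tx": -0.25,"ty": 0.24,"tz": -0.45,"twist": 0.02},
    {"tx": -0.25,"ty": 0.24,"tz": -0.5,"twist": 0.02},
    {"tx": -0.25,"ty": 0.24,"tz": -0.5,"twist": 0.02},
    {"tx": -0.25,"ty": 0.24,"tz": -0.5,"twist": 0.02},
    {"tx": -0.25,"ty": 0.24,"tz": -0.5,"twist": 0.02}
  ]
}}

```text
t: 14.3
eef_pos: [0.5302, 0.2791, 0.2465]
ee_rot: [-3.142, 0.0, -1.394]
force: [1.0, 0.0, 0.4]
width: 0.044
gripper_force: 0.0
```

Run:
```python
from h import *
c=calibration("wrist");f=grab_frame("wrist");np.savez("k1",K=c["camera_matrix"],T=c["extrinsics"]);save("k1",cv2.resize(f[60:270,150:430],(800,600),interpolation=2))
for cam in("wrist",):
  for q,z in(("knob_grip",.0915),("cover_grip",.074)):
    print(q,[(round(r["score"],2),np.round(r["uv"],1),np.round(ray(cam,r["uv"],z,c),4)) for r in spot_point(q,cam)[:2]])
plan([.506,.2106,.15],-88.4+5)
```

```text
knob_grip [(0.6, array([323.9, 132. ]), array([0.5054, 0.2124, 0.0915]))]
cover_grip [(0.67, array([221. , 136.1]), array([0.6043, 0.235 , 0.074 ])), (0.66, array([497.4, 120.9]), array([0.3358, 0.172 , 0.074 ]))]
t 14.45 at [0.5305 0.2786 0.2453] yaw -79.94 F [-0.5  0.8  0.4] w 0.0437
tx,ty,tz [0.25  0.143 0.382] twist 0.0192
```

View pics/k1.png

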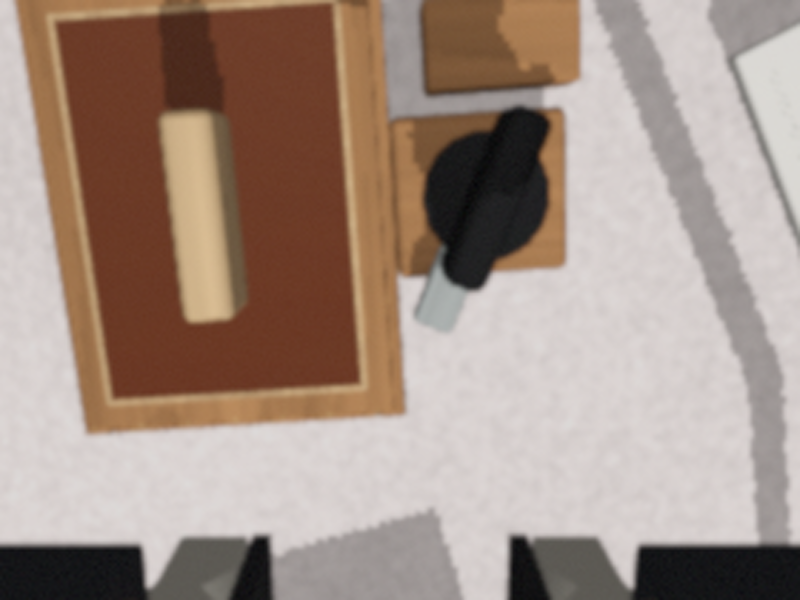

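The cover sits square on the rim. The black bar runs from crop (528,115) to (466,278), with the clamp arm in line at lower left (440,300).

Run:
```python
from h import *
d=np.load("k1.npz");cal=dict(camera_matrix=d["K"],extrinsics=d["T"])
a,b=[ray(None,(u/2.857+150,v/2.857+60),.1045,cal) for u,v in((526,115),(467,276))]
print(a,b,np.linalg.norm(a-b),(a+b)/2,np.degrees(np.arctan2(*(b-a)[1::-1])))
yaw=np.degrees(np.arctan2(*(a-b)[1::-1]));print(yaw)
plan([.506,.2106,.075],yaw)
```

```text
[0.50378732 0.18362886 0.1045    ] [0.51187795 0.23550421 0.1045    ] 0.052502475171784184 [0.50783263 0.20956654 0.1045    ] 81.13539992066963
-98.86460007933037
t 14.45 at [0.5305 0.2786 0.2453] yaw -79.94 F [-0.5  0.8  0.4] w 0.0437
tx,ty,tz [0.25  0.143 0.682] twist 0.1051
```

Request:
{"fn": "arm_command", "kwargs": {
  "commands": [
    {"tx": 0.08,"ty": 0.05,"tz": 0.05,"twist": 0.03},
    {"tx": 0.17,"ty": 0.1,"tz": 0.1,"twist": 0.06},
    {"tx": 0.25,"ty": 0.143,"tz": 0.2,"twist": 0.097},
    {"tx": 0.25,"ty": 0.143,"tz": 0.3,"twist": 0.097},
    {"tx": 0.25,"ty": 0.143,"tz": 0.4,"twist": 0.097},
    {"tx": 0.25,"ty": 0.143,"tz": 0.45,"twist": 0.097},
    {"tx": 0.25,"ty": 0.143,"tz": 0.45,"twist": 0.097},
    {"tx": 0.25,"ty": 0.143,"tz": 0.45,"twist": 0.097}
  ]
}}

```text
t: 15.12
eef_pos: [0.5062, 0.2106, 0.133]
ee_rot: [3.14, -0.002, -1.7]
force: [-0.2, 0.5, 0.5]
width: 0.0439
gripper_force: 0.0
```

```bash
python3 -c "
from h import *
plan([.506,.2106,.0735],-97);print(get_state()['q'])"
```

```text
t 15.12 at [0.5062 0.2106 0.133 ] yaw -97.39 F [-0.2  0.5  0.5] w 0.0439
tx,ty,tz [-0.     0.001  0.238] twist -0.0022
[ 7.51857278e-01  2.34643024e-01 -3.94828743e-01  3.15759448e-04
 -9.43994325e-01 -8.81068905e-01]
```

Request:
{"fn": "arm_command", "kwargs": {
  "commands": [
    {"tx": 0,"ty": 0,"tz": 0.06,"twist": 0},
    {"tx": 0,"ty": 0,"tz": 0.12,"twist": 0},
    {"tx": 0,"ty": 0,"tz": 0.18,"twist": 0},
    {"tx": 0,"ty": 0,"tz": 0.22,"twist": 0},
    {"tx": 0,"ty": 0,"tz": 0.235,"twist": 0},
    {"tx": 0,"ty": 0,"tz": 0.235,"twist": 0},
    {"tx": 0,"ty": 0,"tz": 0.235,"twist": 0},
    {"tx": 0,"ty": 0,"tz": 0.235,"twist": 0}
  ]
}}

```text
t: 15.78
eef_pos: [0.5069, 0.2119, 0.0761]
ee_rot: [-3.14, 0.001, -1.699]
force: [0.4, -0.3, 0.7]
width: 0.0438
gripper_force: 0.0
```

Request:
{"fn": "arm_command", "kwargs": {
  "commands": [
    {"tx": 0,"ty": 0,"tz": 0,"twist": 0},
    {"tx": 0,"ty": 0,"tz": 0,"twist": 0},
    {"tx": 0,"ty": 0,"tz": 0,"twist": 0},
    {"tx": 0,"ty": 0,"tz": 0,"twist": 0},
    {"tx": 0,"ty": 0,"tz": 0,"twist": 0},
    {"tx": 0,"ty": 0,"tz": 0,"twist": 0},
    {"tx": 0,"ty": 0,"tz": 0,"twist": 0},
    {"tx": 0,"ty": 0,"tz": 0,"twist": 0}
  ],
  "claw": 0,
  "grip_force": 40
}}

```text
t: 16.45
eef_pos: [0.5075, 0.2117, 0.0754]
ee_rot: [-3.14, 0.001, -1.699]
force: [5.2, -0.8, -2.0]
width: 0.0148
gripper_force: 39.9
```

```bash
python3 -c "
from h import *
plan([.506,.2106,.0735],-97);print(get_state()['moment'])"
```

```text
t 16.45 at [0.5075 0.2117 0.0754] yaw -97.33 F [ 5.2 -0.8 -2. ] w 0.0148
tx,ty,tz [0.005 0.005 0.008] twist -0.0018
[-0.31802386 -1.87814753  0.06024288]
```

Request:
{"fn": "arm_command", "kwargs": {
  "commands": [
    {"tx": 0,"ty": 0,"tz": 0,"twist": 0.03},
    {"tx": 0,"ty": 0,"tz": 0,"twist": 0.06},
    {"tx": 0,"ty": 0,"tz": 0,"twist": 0.09},
    {"tx": 0,"ty": 0,"tz": 0,"twist": 0.12},
    {"tx": 0,"ty": 0,"tz": 0,"twist": 0.15},
    {"tx": 0,"ty": 0,"tz": 0,"twist": 0.18},
    {"tx": 0,"ty": 0,"tz": 0,"twist": 0.21},
    {"tx": 0,"ty": 0,"tz": 0,"twist": 0.24}
  ]
}}

```text
t: 17.12
eef_pos: [0.5081, 0.2115, 0.0754]
ee_rot: [-3.14, 0.002, -2.457]
force: [9.0, -3.4, -3.8]
width: 0.015
gripper_force: 39.9
```

```bash
python3 -c "
from h import *
plan([.506,.2106,.0735],-97);print(get_state()['moment'])"
```

```text
t 17.12 at [0.5081 0.2115 0.0754] yaw -140.79 F [ 9.  -3.4 -3.8] w 0.015
tx,ty,tz [0.009 0.003 0.008] twist -0.2433
[-1.27593834 -3.42542413  0.11720984]
```

Request:
{"fn": "arm_command", "kwargs": {
  "commands": [
    {"tx": -0.005,"ty": -0.004,"tz": 0,"twist": 0.03},
    {"tx": -0.005,"ty": -0.004,"tz": 0,"twist": 0.06},
    {"tx": -0.005,"ty": -0.004,"tz": 0,"twist": 0.09},
    {"tx": -0.005,"ty": -0.004,"tz": 0,"twist": 0.12},
    {"tx": -0.005,"ty": -0.004,"tz": 0,"twist": 0.15},
    {"tx": -0.005,"ty": -0.004,"tz": 0,"twist": 0.18},
    {"tx": -0.005,"ty": -0.004,"tz": 0,"twist": 0.2},
    {"tx": -0.005,"ty": -0.004,"tz": 0,"twist": 0.2}
  ]
}}

```text
t: 17.78
eef_pos: [0.5085, 0.2109, 0.0754]
ee_rot: [-3.141, 0.001, -3.085]
force: [3.6, -3.4, 0.2]
width: 0.0149
gripper_force: 39.9
```

```bash
python3 -c "
from h import *
plan([.506,.2106,.0735],-97);print(get_state()['moment'],get_state()['q'][5])"
```

```text
t 17.78 at [0.5085 0.2109 0.0754] yaw -176.77 F [ 3.6 -3.4  0.2] w 0.0149
tx,ty,tz [ 0.01  -0.001  0.007] twist -0.4432
[-1.25398925 -1.41542303  0.00658388] -2.265322737971063
```

Request:
{"fn": "arm_command", "kwargs": {
  "commands": [
    {"tx": 0,"ty": 0,"tz": 0,"twist": 0.012},
    {"tx": 0,"ty": 0,"tz": 0,"twist": 0.024},
    {"tx": 0,"ty": 0,"tz": 0,"twist": 0.036},
    {"tx": 0,"ty": 0,"tz": 0,"twist": 0.048},
    {"tx": 0,"ty": 0,"tz": 0,"twist": 0.06},
    {"tx": 0,"ty": 0,"tz": 0,"twist": 0.072},
    {"tx": 0,"ty": 0,"tz": 0,"twist": 0.084},
    {"tx": 0,"ty": 0,"tz": 0,"twist": 0.096}
  ]
}}

```text
t: 18.45
eef_pos: [0.5085, 0.2107, 0.0753]
ee_rot: [-3.141, 0.001, 2.899]
force: [3.9, -4.7, 0.4]
width: 0.0151
gripper_force: 40.0
```

```bash
python3 -c "
from h import *
plan([.506,.2106,.0735],-97);print(get_state()['moment'],get_state()['q'][5])"
```

```text
t 18.45 at [0.5085 0.2107 0.0753] yaw 166.09 F [ 3.9 -4.7  0.4] w 0.0151
tx,ty,tz [ 0.01  -0.003  0.007] twist -0.5384
[-1.73785927 -1.61438696  0.20108806] -2.564513833668372
```

The moment of 0.20 N m shows the clutch slipping. I'll release and retreat upwards.

Request:
{"fn": "arm_command", "kwargs": {
  "commands": [
    {"tx": 0,"ty": 0,"tz": 0,"twist": 0},
    {"tx": 0,"ty": 0,"tz": 0,"twist": 0},
    {"tx": 0,"ty": 0,"tz": 0,"twist": 0},
    {"tx": 0,"ty": 0,"tz": 0,"twist": 0},
    {"tx": 0,"ty": 0,"tz": 0,"twist": 0},
    {"tx": 0,"ty": 0,"tz": -0.1,"twist": 0},
    {"tx": 0,"ty": 0,"tz": -0.2,"twist": 0},
    {"tx": 0,"ty": 0,"tz": -0.3,"twist": 0}
  ],
  "claw": 0.5
}}

```text
t: 19.12
eef_pos: [0.5075, 0.2113, 0.1506]
ee_rot: [-3.14, -0.001, 2.901]
force: [0.9, -0.2, -0.1]
width: 0.0437
gripper_force: 0.0
```

Request:
{"fn": "arm_command", "kwargs": {
  "commands": [
    {"tx": 0,"ty": 0,"tz": -0.1,"twist": 0},
    {"tx": 0,"ty": 0,"tz": -0.2,"twist": 0},
    {"tx": 0,"ty": 0,"tz": -0.3,"twist": 0},
    {"tx": 0.1,"ty": 0.3,"tz": -0.4,"twist": -0.04},
    {"tx": 0.1,"ty": 0.4,"tz": -0.4,"twist": -0.08},
    {"tx": 0.1,"ty": 0.4,"tz": -0.4,"twist": -0.12},
    {"tx": 0.1,"ty": 0.4,"tz": -0.4,"twist": -0.16},
    {"tx": 0.1,"ty": 0.4,"tz": -0.4,"twist": -0.2}
  ]
}}

```text
t: 19.78
eef_pos: [0.5073, 0.3163, 0.2499]
ee_rot: [3.141, -0.0, -2.75]
force: [-0.4, -0.6, -0.1]
width: 0.0443
gripper_force: 0.0
```

Run:
```python
from h import *
plan([.5,.3,.3])
f=grab_frame("wrist");g=grab_frame("side");e=grab_frame("scene")
a=cv2.resize(f,(400,300),interpolation=2);b=cv2.resize(g[100:210,190:337],(400,300),interpolation=2);d=cv2.resize(e[130:240,270:417],(400,300),interpolation=2)
o=np.zeros((600,800,3),np.uint8);o[:300,:400]=b;o[:300,400:]=d;o[300:,:400]=a;save("fin",o)
```

```text
t 19.78 at [0.5073 0.3163 0.2499] yaw -157.54 F [-0.4 -0.6 -0.1] w 0.0443
tx,ty,tz [ 0.052 -0.049 -0.2  ] twist 0
```

View pics/fin.png

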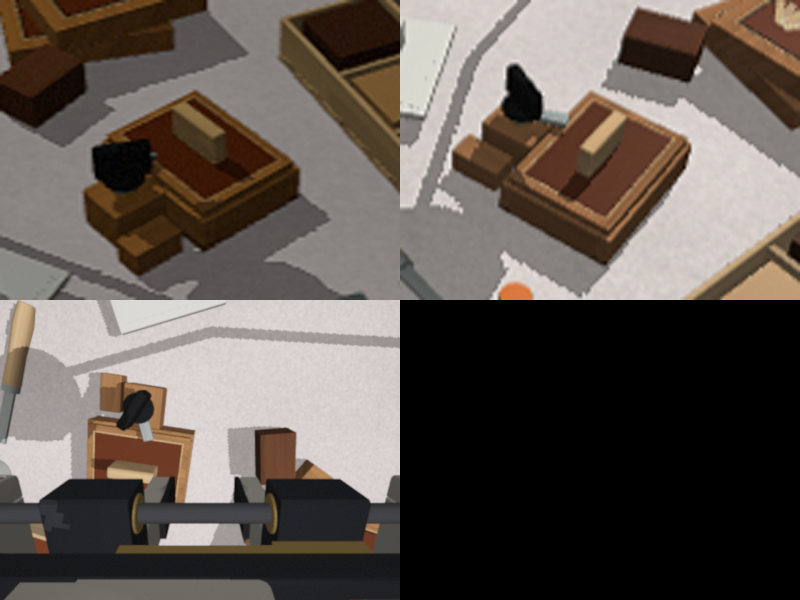

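The cover lies flat on the press. The clamp arm reaches over its edge (wrist tile 147,430), the bar is visibly turned past the arm, and the bystanders look untouched. I'll hand it in.

```bash
python3 -c "
from station import *
print(job_done())"
```

```text
the job is handed in; nothing more can be done
None
```

The job is handed in at about 20 s on the robot's clock. The cover is snapped home on the press (held under a 13 N pull), the clamp arm stands over its edge, and the clutch slipped at about 0.20 N m. The judge's verdict wasn't shown.

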